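Snap a mould key shut in the hand press

ROBOT

A 6-joint arm with a two-finger parallel gripper is mounted at the origin on a cart in front of the work surface, level with it; the furniture and walls round the work are solid. World frame = base frame: x ahead of the robot, y to its left, z up, the work surface at z = 0. Lengths are in mm, angles in rad, forces in N, time in s.
With the tool pointing down it reaches from about 300 to 750 mm from the base axis. Payload 8.5 kg.
Tool frame: the origin (TCP) lies midway between the tips of the shut fingers; the grasp point (between the pads) lies 19 mm behind it; z points along the fingers, y is the line along which they close (so a half turn about z gives the same grasp; the last joint's range is limited). The gripper opens to 85 mm and grips with 20 to 120 N. Pads are 22 mm wide; open, the fingers measure 114 mm over their backs; the gripper's body (76 mm by 85 mm) begins 54 mm behind the grasp point. The pads swing forward as they close: fully open they stand 13 mm farther back than shut.
Start: joints at [-1.363, 0.381, 1.297, -0, 1.464, -0.215], TCP at [225.666, -501.553, 192.522] pointing down, gripper open.
Joint ranges: [-3.11, 3.11], [-0.89, 2.33], [0.22, 2.48], [-1.42, 4.56], [0.17, 2.85], [-2.88, 2.88]. Speed limits (rad/s): [2.39, 2.39, 3.14, 3.14, 3.14, 3.14].

INTERFACE

Orientations are given as a rotation vector (axis times angle).
In Python, from rig import r gives the robot as it stands. The module is installed in compiled form; this text tells all that it offers.
- The arm moves only by the tool step_arm, never from a script. Its arguments are lists of equal length, an entry for each row: "slide": the shift along the tool's x, y, z in mm, a list of three; "rot": the turn, a rotation vector about the tool's x, y, z in degrees, a list of three. A call has 1 to 8 rows; each row shifts and turns the commanded pose from where the row before left it, along the tool's axes as they then stand; what a row does not reach is not made up. A row lasts 1/8 s, in which the tool goes at most 62.5 mm and 10.7 degrees, less where a joint would pass 70% of its speed; a pose out of reach is approached as far as the arm can. A call is refused whole if a number of a shift passes 62.5 or a number of a turn 10.7, either way. A call with a gripper value outside its range is refused whole. "claw" is the opening, from 0 (shut) to 1 (fully open), set as the call begins (left out, the last holds). The fingers move at their own pace and stop on an object; "newtons" is the grip in N (left out, the last holds). Time passes only in rows, so rows that do not move let the fingers close. It gives the time, the measured TCP pose, the force, the opening and the grip force at its end, in the units of the state.
- r.sense(): the state, without advancing time (a new reading comes with each control period).
- r.grab_frame(name): name is "scene" or "top"; returns a dict with "pixels" (384x512x3 uint8, red, green, blue), "intrinsics" (3x3 intrinsics, pixels), "dist" ([k1, k2, p1, p2, k3] as OpenCV has them; the pictures are not rectified), "T" (4x4, takes a point from camera to world coordinates). Camera axes: x right, y down, z forward; pixel columns grow to the right and rows downward; lengths in mm; the calibration is good to about 2 mm. A picture is of the moment at which its call begins. There is no depth.
- r.sign_off(): hands the job in; it is judged then, once.
Trained networks look in a picture, given as the dict that the camera call returned (one of the last four; its "shot" number tells which), for a name from the list of things; names that differ only in an ending like _2 or _b are one class to them, and where a whole thing is asked for, a point or a joint stands for the part that bears it (a point fixed in the world has none). Each returns a list of dicts, best first, with "confidence" (0 to 1); they miss things now and then, are a little off and sometimes report something else, mostly with a low value. They report only what shows in the picture. A call takes as long as a camera call. They do not tell look-alikes from the thing itself.
- r.find_in(label, picture): "box" ([left, top, width, height] in pixels, round what is visible of it).
- r.cut_out(label, picture): "mask" (384x512 bool, what is visible of it) and "box" ([left, top, width, height] in pixels, round what is visible of it).
- r.spot_point(label, picture): "location" ([column, row] in pixels: a listed point, or the origin of a listed thing).
The state is a dict: "clock": time; "joints": joint angles; "joint_velocities": joint speeds; "effort": joint torques, N m; "eef_pos": TCP position; "tcp_rot": TCP orientation; "wrist_force": force on the tool from outside, world axes, zero at the start; "wrist_torque": the same for the moment, N m; "grip_width": finger opening in mm; "finger_force": force on a finger pad.
Only numpy, scipy, OpenCV 4.12 (cv2) and the standard library are available. Lean on these libraries where they do the work, as an engineer would, in place of code of your own. Each camera call takes 0.05 s, during which the arm holds its last target. There are 200 camera calls.

TASK

One of the two white mould keys on the table is still half open, with a gap between its block and its cap. Set that key upright on the seat of the hand press, lengthwise between the two round jaws, and squeeze the press's two handles together until the key snaps shut. Then let go of the handles and leave the shut key in the press.

Things in the scene. Friction and masses are not known exactly. Their poses are not given: they have to be found in the camera images.
- snap_key: Half-open mould key, loose, 80 g, upright: white block 26 wide (y) x 30 high (z) mm, cap of the same section, steel tongue between. Origin: underside, middle of its open length (48 mm along x). Block from x = -24 to +4, gap to +12, cap to +24 mm. Shut, the cap ends at +17, leaving a 1 mm seam. Grip the block across y. The other key, 41 mm long without a gap, is shut already: not wanted.
- key_cap (a joint): How far the cap of the half-open key is pushed in: 0 open, 0.007 m shut. It resists with about 30 N before it yields; past 0.005 it snaps home by itself and stays shut.
- key_press: Hand press, fixed. Origin: table level under the seat's middle; +x from seat to the handle hinges (70 mm), y across. Steel seat 34 (x) x 74 (y) mm, top at z = 18; base plate top z = 10. Two round upright jaws at x = 0, z = 21 to 47, open inner faces y = +-29: the key goes between, long axis along y, either way round; jaws centre it. Clear beside the key: 33 mm to the hinge gears, 40 to -x.
- press_handle (a joint): Left handle, rad; the right mirrors it (geared). 0 open, about 0.075 on the open key, 0.125 on the shut key, 0.2 stop; a light spring reopens it. Grips: black upright bars 8 mm thick along the press's x from -47 to -105 mm, z = 24 to 50, 70 mm over the outer faces when open, about 30 when shut. Squeeze both across y near x = -80 from above; about 17 N each snaps the key, so use 20 to 25.
Things that resemble listed ones, but are neither listed nor needed, are in the scene too. Leave any green look-alike of the snap_key alone.

How it is judged:
By the outcome, as a careful person would: the job done as asked, in the order asked, and still so for the second after the job is handed in, with the robot touching nothing.
It also fails if it takes over 48 s, if anything falls off the work surface, if the arm or the gripper's body presses on something with over 40 N, if the wrist force passes 120 N, or if a joint passes its speed limit or range.

## Working session

There is one attempt and no reset: what is moved stays moved. The work goes in short steps, Python scripts to look and compute and a tool call to move; the robot and the scene stay as the last step left them, time stands still between calls to the robot, and variables do not carry over. Pictures are saved under pics/ and viewed, at most 10 in all, crops included, and the job is handed in when it is done.

Besides the shell and the picture viewer there is one more tool, called after "Request:" in YAML: its name, and indented under it one key for each argument. step_arm: Moves the arm, as the interface text tells. Its arguments: {"type":"object","properties":{"slide":{"type":"array"},"rot":{"type":"array"},"claw":{"type":"number"},"newtons":{"type":"number"}},"required":["slide","rot"]}

```bash
mkdir -p pics; cat > h.py <<'E'
import numpy as np, cv2
from rig import r
def ray(f,uv,z):
    p=cv2.undistortPoints(np.array(uv,float).reshape(-1,1,2),np.array(f["intrinsics"]),np.array(f["dist"]))[:,0]
    T=np.array(f["T"]); d=np.c_[p,np.ones(len(p))]@T[:3,:3].T; o=T[:3,3]
    return o+d*((z-o[2])/d[:,2])[:,None]
def proj(f,X):
    T=np.linalg.inv(np.array(f["T"])); rv,_=cv2.Rodrigues(T[:3,:3])
    return cv2.projectPoints(np.array(X,float).reshape(-1,1,3),rv,T[:3,3],np.array(f["intrinsics"]),np.array(f["dist"]))[0][:,0]
def save(f,n): cv2.imwrite("pics/"+n,f["pixels"][:,:,::-1])
E
python3 - <<'E'
from h import *
for n in("scene","top"):
    f=r.grab_frame(n); save(f,n+"0.png"); print(n,np.round(f["T"],2).tolist())
    np.save(n+"0.npy",f,allow_pickle=True)
    for l in("snap_key","key_press","press_handle","key_cap"):
        for d in r.find_in(l,f)[:4]: print(l,d["confidence"],d["box"])
        for d in r.spot_point(l,f)[:4]: print("  pt",d["confidence"],d["location"],ray(f,d["location"],0).round(0))
s=r.sense(); print(s)
E
```

```text
scene [[-0.86, -0.27, 0.44, 102.28], [-0.52, 0.44, -0.74, 701.53], [0.01, -0.86, -0.51, 519.83], [0.0, 0.0, 0.0, 1.0]]
snap_key 0.78 [274.3, 193.2, 24.5, 26.1]
snap_key 0.6 [191.8, 220.5, 19.3, 23.5]
  pt 0.94 [204.9, 238.0] [[524. 171.   0.]]
  pt 0.86 [287.1, 209.0] [[432.  -9.   0.]]
key_press 0.94 [219.9, 139.4, 87.7, 34.3]
  pt 0.6 [265.0, 159.1] [[ 593. -193.    0.]]
press_handle 0.57 [230.4, 140.6, 68.9, 24.0]
press_handle 0.41 [219.7, 137.4, 85.6, 35.5]Traceback (most recent call last):
  File "<stdin>", line 7, in <module>
ValueError: it knows: key_press, snap_key
```

View pics/scene0.png

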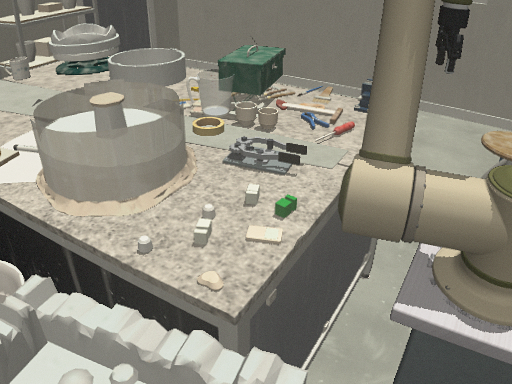

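The scene view shows white keys at (252,193) and (203,232), a green look-alike at (287,206), and the press at (262,153).

```bash
python3 - <<'E'
from h import *
for n in("scene","top"):
    f=r.grab_frame(n); save(f,n+"1.png"); print(n,np.round(f["T"],2).tolist(),np.array(f["intrinsics"])[0])
    np.save(n+".npy",f,allow_pickle=True)
    for l in("snap_key","key_press"):
        for d in r.find_in(l,f)[:4]: print(l,d["confidence"],d["box"])
        for d in r.spot_point(l,f)[:4]: print("  pt",d["confidence"],d["location"],ray(f,d["location"],0).round(0))
print(r.sense())
a=cv2.resize(np.load("scene.npy",allow_pickle=True).item()["pixels"][130:260,170:330],None,fx=5,fy=4.6,interpolation=2)
cv2.imwrite("pics/c1.png",a[:600,:800,::-1])
E
```

```text
scene [[-0.86, -0.27, 0.44, 102.28], [-0.52, 0.44, -0.74, 701.53], [0.01, -0.86, -0.51, 519.83], [0.0, 0.0, 0.0, 1.0]] [425.38698904   0.         251.72640142]
snap_key 0.6 [276.8, 193.9, 19.8, 25.8]
snap_key 0.59 [192.9, 221.4, 17.1, 21.7]
  pt 0.89 [204.0, 237.2] [[527. 169.   0.]]
  pt 0.76 [285.4, 209.5] [[435.  -5.   0.]]
  pt 0.64 [261.1, 161.1] [[ 596. -178.    0.]]
top [[0.02, -1.0, 0.05, 480.39], [-1.0, -0.02, -0.02, -0.42], [0.02, -0.05, -1.0, 962.43], [0.0, 0.0, 0.0, 1.0]] [406.79281262   0.         254.25241149]
snap_key 0.67 [160.6, 177.5, 24.7, 19.3]
snap_key 0.65 [239.3, 224.4, 22.2, 11.7]
  pt 0.58 [173.8, 187.7] [[528. 172.   0.]]
  pt 0.55 [249.8, 229.6] [[434. -10.   0.]]
key_press 0.73 [303.3, 119.8, 52.6, 87.7]
  pt 0.88 [326.8, 161.6] [[ 599. -190.    0.]]
{'clock': 0.8, 'joints': array([-1.36330528e+00,  3.80596410e-01,  1.29738462e+00, -8.11348340e-06,
        1.46360950e+00, -2.15349541e-01]), 'joint_velocities': array([ 0.00164137, -0.00059906,  0.00043497,  0.00108428,  0.00052332,
        0.00148985]), 'effort': array([ 2.80343993e-04, -4.48288000e+01, -2.31456792e+01, -1.76767489e-04,
        4.54235224e-04, -3.05165813e-06]), 'eef_pos': array([ 225.6614995 , -501.55789305,  192.5295228 ]), 'tcp_rot': array([ 3.07163916e+00,  6.59260289e-01, -1.26844673e-05]), 'wrist_force': array([-0.45788652,  0.07238551, -0.4547618 ]), 'wrist_torque': array([0.06535104, 0.01407609, 0.03099639]), 'finger_force': 0.0, 'grip_width': 85.43245366005819}
```

View pics/top1.png

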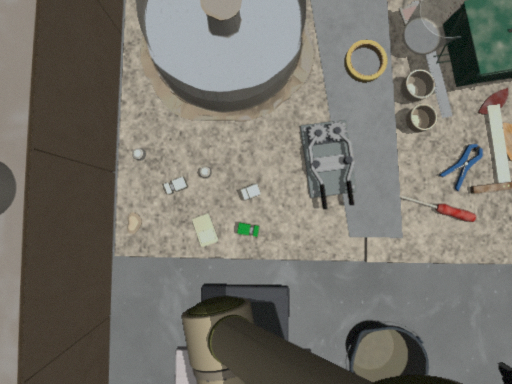

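View pics/c1.png

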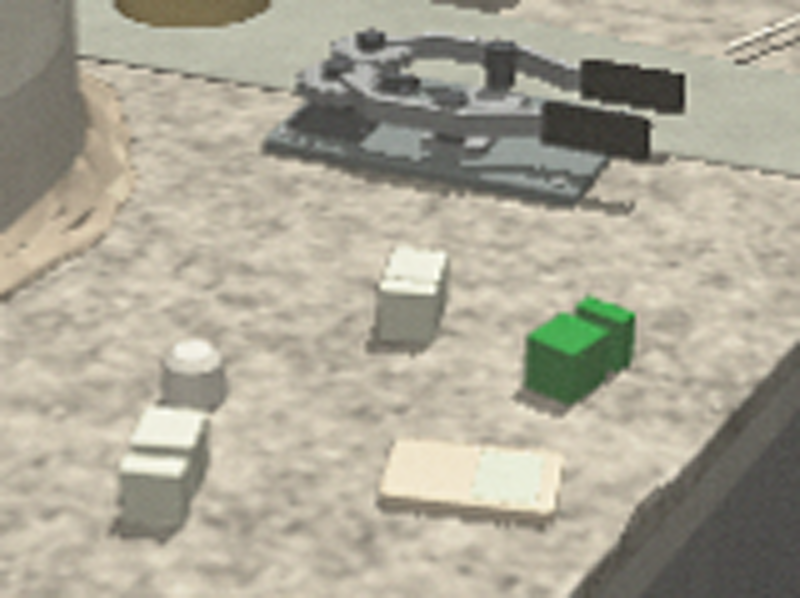

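Candidates in the top view: the left white key (175,186), which shows a wide gap in the scene crop; the right white key (250,191), which shows only a thin seam; and the green one (247,229). I choose (175,186) and will check it in a close crop while measuring poses.

```bash
python3 - <<'E'
from h import *
f=np.load("top.npy",allow_pickle=True).item(); p=f["pixels"]
a=cv2.resize(p[172:202,155:195],None,fx=10,fy=10,interpolation=cv2.INTER_NEAREST)
b=cv2.resize(p[115:215,295:362],None,fx=6,fy=6,interpolation=cv2.INTER_CUBIC)
c=np.zeros((600,802,3),np.uint8); c[:300,:400]=a; c[:,400:]=b
c[300:,:400]=cv2.resize(p[177:207,230:270],None,fx=10,fy=10,interpolation=cv2.INTER_NEAREST)
cv2.imwrite("pics/c2.png",c[:,:800,::-1])
# key top outline
w=((p.min(2)>195)&(p.max(2).astype(int)-p.min(2)<25))
for (x0,y0,x1,y1) in((160,172,192,200),(236,180,265,204)):
    m=w[y0:y1,x0:x1].astype(np.uint8); n,l,s,c=cv2.connectedComponentsWithStats(m)
    for i in range(1,n):
        if s[i,4]>12:
            px=np.argwhere(l==i)[:,::-1]+[x0,y0]; q=ray(f,px,30)[:,:2].astype(np.float32); print("comp",s[i,4],cv2.minAreaRect(q))
    px=np.argwhere(m)[:,::-1]+[x0,y0]; q=ray(f,px,30)[:,:2].astype(np.float32); print("all",cv2.minAreaRect(q))
# black handles
m=(p[115:215,295:362].max(2)<45).astype(np.uint8); n,l,s,c=cv2.connectedComponentsWithStats(m)
for i in range(1,n):
    if s[i,4]>12:
        px=np.argwhere(l==i)[:,::-1]+[295,115]; q=ray(f,px,50)[:,:2].astype(np.float32); print("h",s[i],cv2.minAreaRect(q),q.mean(0),cv2.fitLine(q,2,0,.01,.01).ravel())
E
```

```text
all ((533.2365112304688, 157.55763244628906), (0.0, 0.0), 0.0)
all ((523.4281616210938, -14.62618350982666), (0.0, 0.0), 0.0)
h [51 66  7 24 91] ((523.8175048828125, -232.66200256347656), (52.39916229248047, 9.152679443359375), 9.64103889465332) [ 523.9745  -232.53781] [ 9.8882079e-01  1.4910874e-01  5.2397443e+02 -2.3253787e+02]
h [25 70  6 24 84] ((513.81298828125, -171.7849884033203), (52.92999267578125, 8.218281745910645), 10.271844863891602) [ 514.8551  -171.52438] [ 9.8576891e-01  1.6810606e-01  5.1485504e+02 -1.7152438e+02]
```

View pics/c2.png

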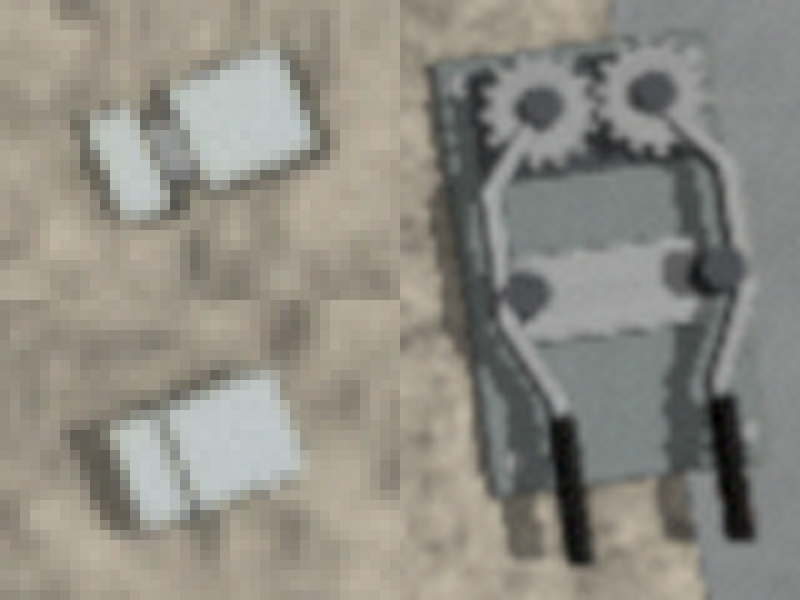

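The crop confirms it: the key at top px (175,186) has the gap with its tongue visible, and its cap is on the left. The lower one (250,191) has only a seam. The press gears are up (world +x) and the handles point toward the robot.

```bash
python3 - <<'E'
from h import *
f=np.load("top.npy",allow_pickle=True).item(); p=f["pixels"].astype(int)
m=((p[...,2]-p[...,0]>=2)&(p.min(2)>175))
sub=m[172:202,155:195].astype(np.uint8)
n,l,s,c=cv2.connectedComponentsWithStats(sub)
for i in range(1,n):
    if s[i,4]>12:
        px=np.argwhere(l==i)[:,::-1]+[155,172]; q=ray(f,px,30)[:,:2].astype(np.float32); print("comp",s[i,4],cv2.minAreaRect(q),q.mean(0))
C=np.array([[17.0,8.8],[26.6,5.0],[31.5,13.8],[21.0,18.6],[8.5,12],[14,10.5],[17,20.3],[12,21.8]])+[155-.5,172-.5]
print("corners",ray(f,C,30)[:,:2].round(1).tolist())
J=np.array([[127,293],[322,268],[140,107],[252,93]])/6+[294.5,114.5]
for z,k in((47,slice(0,2)),(47,slice(2,4))):
    w=ray(f,J[k],z)[:,:2]; d=w[0]-w[1]; print(w.round(1).tolist(),w.mean(0),np.linalg.norm(d),np.degrees(np.arctan2(-d[0],d[1])))
# seat corners approx z=18: left-top,right-top,right-bot,left-bot
S=np.array([[512,262],[690,238],[700,318],[522,342]])-[400,0]; w=ray(f,S/6+[294.5,114.5],18)[:,:2]; print("seat",w.round(1).tolist(),w.mean(0))
# base plate z=10: 
S=np.array([[435,62],[702,35],[755,465],[492,495]])-[400,0]; w=ray(f,S/6+[294.5,114.5],10)[:,:2]; print("base",w.round(1).tolist(),w.mean(0), np.degrees(np.arctan2(*(w[0]-w[3])[::-1])), np.degrees(np.arctan2(*(w[1]-w[2])[::-1])))
# overlay a template fit for key in both views
E
```

```text
comp 95 ((537.042236328125, 155.75392150878906), (20.961505889892578, 24.225788116455078), 23.258708953857422) [537.3202  155.68613]
comp 26 ((525.4063720703125, 181.21095275878906), (18.792152404785156, 7.206240653991699), 23.591018676757812) [525.02325 180.6531 ]
corners [[543.7, 172.8], [552.9, 151.1], [533.0, 139.2], [521.4, 162.9], [535.9, 192.0], [539.6, 179.6], [517.3, 171.9], [513.6, 183.3]]
[[588.8, -155.2], [600.2, -229.6]] [ 594.4800024  -192.39985536] 75.20179524780082 8.738741958544326
[[660.0, -159.3], [666.6, -202.1]] [ 663.2879614  -180.72305481] 43.35032338028085 8.745170542992467
seat [[604.2, -154.1], [615.5, -224.1], [584.1, -228.3], [573.0, -158.4]] [ 594.18787157 -191.22740385]
base [[684.1, -123.8], [698.0, -230.1], [527.4, -252.6], [513.3, -148.8]] [ 605.7016377  -188.83858841] 8.339964068513083 7.521225204911206
```

```bash
cat >> h.py <<'E'
def wrap(a): return (a+180)%360-180
def plan(p0,th0,p1,th1,n,every=.5):
    """rows (tool frame, rounded) from p0,th0 (tool-x heading, deg; tool down) to p1,th1"""
    p0=np.array(p0,float);p1=np.array(p1,float);th=th0;p=p0.copy();S=[];R=[];D=wrap(th1-th0)
    for i in range(1,n+1):
        d=p0+(p1-p0)*i/n-p; c,s=np.cos(np.radians(th)),np.sin(np.radians(th))
        v=np.round(np.array([d[0]*c+d[1]*s,d[0]*s-d[1]*c,-d[2]])/every)*every
        a=round(-(th0+D*i/n-th),1); S.append(v.tolist()); R.append([0,0,a])
        p+=[v[0]*c+v[1]*s,v[0]*s-v[1]*c,-v[2]]; th-=a
    print("slide",S,"\nrot",R,"\nend",p.round(1),round(th,1)); return p,th
def now():
    s=r.sense(); M=cv2.Rodrigues(s["tcp_rot"])[0]
    th=np.degrees(np.arctan2(M[1,0],M[0,0])); print("t",s["clock"],s["eef_pos"].round(1),"th",round(th,2),"tilt",M[:,2].round(3),"F",s["wrist_force"].round(1),s["grip_width"],s["finger_force"])
    return s["eef_pos"],th
E
python3 - <<'E'
from h import *
f=np.load("scene.npy",allow_pickle=True).item()
u=np.array([np.cos(np.radians(114)),np.sin(np.radians(114))]);v=np.array([u[1],-u[0]]);b=np.array([537.2,156])
pts=[np.r_[b+u*a+v*c,30] for a,c in((-14,-13),(-14,13),(14,13),(14,-13),(22,13),(22,-13),(34,13),(34,-13))]
q=proj(f,pts); print(((q-[170,130])*[5,4.6]).round(0).tolist())
p,t=now()
p,t=plan(p,t,(537,156,90),114,15); plan(p,t,(537,156,4),114,3)
E
```

```text
[[205.0, 399.0], [142.0, 394.0], [126.0, 431.0], [191.0, 436.0], [121.0, 442.0], [186.0, 447.0], [114.0, 458.0], [180.0, 464.0]]
t 0.8 [ 225.7 -501.6  192.5] th 24.23 tilt [-0. -0. -1.] F [-0.5  0.1 -0.5] 85.43245366005819 0.0
slide [[37.0, -31.5, 7.0], [40.0, -27.5, 6.5], [42.5, -23.0, 7.0], [45.0, -18.5, 7.0], [46.5, -14.0, 6.5], [47.5, -8.5, 7.0], [48.5, -4.0, 7.0], [48.5, 1.0, 6.5], [48.0, 6.5, 7.0], [47.0, 11.5, 7.0], [46.0, 16.0, 6.5], [44.0, 20.5, 7.0], [41.0, 25.5, 7.0], [38.5, 29.5, 6.5], [35.5, 33.0, 7.0]] 
rot [[0, 0, np.float64(-6.0)], [0, 0, np.float64(-6.0)], [0, 0, np.float64(-6.0)], [0, 0, np.float64(-5.9)], [0, 0, np.float64(-6.0)], [0, 0, np.float64(-6.0)], [0, 0, np.float64(-6.0)], [0, 0, np.float64(-6.0)], [0, 0, np.float64(-6.0)], [0, 0, np.float64(-5.9)], [0, 0, np.float64(-6.0)], [0, 0, np.float64(-6.0)], [0, 0, np.float64(-6.0)], [0, 0, np.float64(-6.0)], [0, 0, np.float64(-6.0)]] 
end [536.9 155.9  90. ] 114.0
slide [[0.0, 0.0, 28.5], [0.0, 0.0, 29.0], [0.0, 0.0, 28.5]] 
rot [[0, 0, np.float64(0.0)], [0, 0, np.float64(0.0)], [0, 0, np.float64(0.0)]] 
end [536.9 155.9   4. ] 114.0
```

```bash
python3 - <<'E'
from h import *
f=np.load("scene.npy",allow_pickle=True).item(); t=np.load("top.npy",allow_pickle=True).item()
p=f["pixels"].astype(int)
# handles centroid in scene vs projection of top-derived
m=(p[130:180,260:330].max(2)<45).astype(np.uint8); n,l,s,c=cv2.connectedComponentsWithStats(m)
for i in range(1,n):
    if s[i,4]>8: print(s[i],c[i]+[260,130])
e=np.array([np.cos(.157),np.sin(.157)])
for h in((523.9,-232.6),(514.6,-171.6)):
    P=[np.r_[np.array(h)+e*a,z] for a in(-29,29) for z in(24,50)]; print(proj(f,P).round(1).tolist())
# green key: top-face centroid both views
for F in(f,t):
    P=F["pixels"].astype(int); g=(P[...,1]-P[...,0]>60)&(P[...,1]>120)
    q=np.argwhere(g)[:,::-1]; q=q[(q[:,1]>185)&(q[:,1]<240)]; print("green",len(q),q.mean(0),ray(F,[q.mean(0)],30).round(1))
# white key top faces in scene
P=f["pixels"].astype(int); print(P[215:248,190:216].min(2))
E
```

```text
[[305.5, 153.6], [306.2, 144.7], [284.6, 149.8], [285.1, 140.9]]
[[298.7, 163.6], [299.4, 154.3], [277.0, 159.4], [277.4, 150.2]]
green 110 [285.26363636 200.83636364] [[431.1   5.8  30. ]]
green 165 [246.74545455 229.26666667] [[435.6  -2.3  30. ]]
[[155 162 168 174 166 156 162 155 149 139 152 172 139 123 127 125 130 132
  130 131 126 128 126 126 118 139]
 [166 169 175 174 168 162 155 154 150 154 168 171 134 125 125 128 131 130
  129 135 126 126 125 127 119 158]
 [166 173 177 180 168 158 154 162 171 172 176 133 100 114 121 125 131 132
  126 130 127 128 119 122 134 179]
 [168 166 170 170 162 155 156 165 179 196 205 172 166 168 151 151 157 156
  140 128 130 120 104 123 175 184]
 [163 167 159 157 156 152 157 165 177 219 228 229 232 236 222 206 210 209
  194 183 168 143 125 175 185 176]
 [165 158 153 150 160 166 160 162 195 222 225 224 225 226 225 228 225 227
  228 230 214 186 189 199 194 184]
 [160 153 157 169 179 184 178 171 214 227 225 227 224 226 224 222 226 225
  226 230 178 146 187 200 192 180]
 [164 165 172 183 185 183 177 188 219 225 225 224 224 225 222 223 225 224
  226 224 155
[... 2047 characters left out ...]
19 110 113
  156 166 153 158 170 172 160 151]
 [171 166 149 122 114 119 122 119 124 121 119 120 119 120 119 120 112 131
  168 169 148 139 140 148 150 150]
 [160 158 132  97 102 113 116 111 115 121 121 123 128 129 124 121 117 156
  179 167 153 135 126 127 134 145]
 [158 146 117  99 103 104 104 102 109 111 119 118 117 113 111 107 129 169
  184 174 170 158 150 139 141 143]
 [161 140 104 109 101 111 103 106 103 104 109 111 107 105 101 126 159 177
  178 181 178 175 174 163 155 152]
 [162 142 130 134 101 100 102 106 108 108 106 107 113 109 131 165 179 182
  189 186 183 180 180 170 163 159]
 [171 166 162 164 137 134 139 141 150 152 142 119 102 130 165 177 174 188
  185 185 177 175 179 173 163 163]]
```

Request:
step_arm:
  slide:
    - [37,-31.5,7]
    - [40,-27.5,6.5]
    - [42.5,-23,7]
    - [45,-18.5,7]
    - [46.5,-14,6.5]
    - [47.5,-8.5,7]
    - [48.5,-4,7]
    - [48.5,1,6.5]
  rot:
    - [0,0,-6]
    - [0,0,-6]
    - [0,0,-6]
    - [0,0,-5.9]
    - [0,0,-6]
    - [0,0,-6]
    - [0,0,-6]
    - [0,0,-6]
  claw: 0.8
  newtons: 30

```text
clock: 1.8
eef_pos: [392.1, -149.3, 138.0]
tcp_rot: [2.536, 1.853, 0.0]
wrist_force: [0.0, -0.8, -1.1]
grip_width: 68.4
finger_force: 0.0
```

Request:
step_arm:
  slide:
    - [48,6.5,7]
    - [47,11.5,7]
    - [46,16,6.5]
    - [44,20.5,7]
    - [41,25.5,7]
    - [38.5,29.5,6.5]
    - [37.5,33,7]
    - [0,0,0]
  rot:
    - [0,0,-6]
    - [0,0,-5.9]
    - [0,0,-6]
    - [0,0,-6]
    - [0,0,-6]
    - [0,0,-6]
    - [0,0,-6]
    - [0,0,0]

```text
clock: 2.8
eef_pos: [536.6, 160.4, 89.2]
tcp_rot: [-1.704, -2.638, 0.0]
wrist_force: [-0.6, -0.8, -0.3]
grip_width: 68.3
finger_force: 0.0
```

Request:
step_arm:
  slide:
    - [0,0,25]
    - [0,0,0]
  rot:
    - [0,0,0]
    - [0,0,0]

```text
clock: 3.05
eef_pos: [535.1, 157.1, 64.0]
tcp_rot: [-1.711, -2.632, 0.003]
wrist_force: [-0.0, 0.3, 1.0]
grip_width: 68.5
finger_force: 0.0
```

Request:
step_arm:
  slide:
    - [0,0.5,25]
    - [0,0,25]
    - [0,0,10]
    - [0,0,0]
  rot:
    - [0,0,0]
    - [0,0,0]
    - [0,0,0]
    - [0,0,0]

```text
clock: 3.55
eef_pos: [536.9, 157.7, 5.5]
tcp_rot: [1.711, 2.635, -0.0]
wrist_force: [-0.1, -0.2, 0.6]
grip_width: 68.5
finger_force: 0.0
```

Request:
step_arm:
  slide:
    - [0,0,0]
    - [0,0,0]
    - [0,0,0]
    - [0,0,0]
    - [0,0,0]
    - [0,0,0]
  rot:
    - [0,0,0]
    - [0,0,0]
    - [0,0,0]
    - [0,0,0]
    - [0,0,0]
    - [0,0,0]
  claw: 0

```text
clock: 4.3
eef_pos: [536.7, 158.1, 5.0]
tcp_rot: [-1.71, -2.635, 0.0]
wrist_force: [-0.1, 0.1, -0.3]
grip_width: -0.0
finger_force: 0.0
```

```bash
python3 - <<'E'
from h import *
f=r.grab_frame("scene"); now()
np.save("s2.npy",f,allow_pickle=True)
a=cv2.resize(f["pixels"][130:270,130:310],None,fx=4.4,fy=4.2,interpolation=2); cv2.imwrite("pics/c3.png",a[:,:,::-1])
for d in r.find_in("snap_key",f): print(d)
E
```

```text
t 4.35 [536.7 158.    5. ] th 114.03 tilt [-0.  0. -1.] F [ 0.3  1.1 -1.2] -0.0014572838083616025 0.0
{'box': [194.0, 220.4, 18.8, 23.7], 'confidence': 0.63}
{'box': [276.7, 196.3, 20.1, 23.1], 'confidence': 0.58}
```

View pics/c3.png

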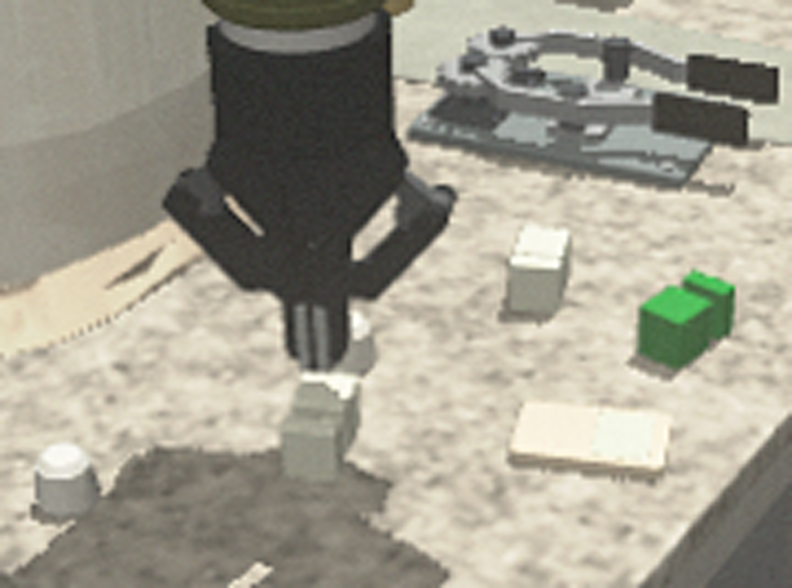

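```bash
python3 - <<'E'
from h import *
f=np.load("s2.npy",allow_pickle=True).item()
print(proj(f,[[536.7,158,5],[536.7,158,30],[537,156,30]]), ray(f,[[201.6,216.9]],5), ray(f,[[201.6,216.9]],30))
g=r.grab_frame("top"); np.save("t2.npy",g,allow_pickle=True)
print(proj(g,[[536.7,158,5],[537,156,30]]))
cv2.imwrite("pics/c4.png",cv2.resize(g["pixels"][140:220,140:240],None,fx=7,fy=7,interpolation=2)[:,:,::-1])
E
```

```text
[[203.41223033 230.77618159]
 [202.78542856 220.65933993]
 [203.26437986 220.12064624]] [[569.21732773 120.53501987   5.        ]] [[546.5429292  148.74792638  30.        ]]
[[179.63929584 184.16939845]
 [178.73209264 183.37738454]]
```

View pics/c4.png

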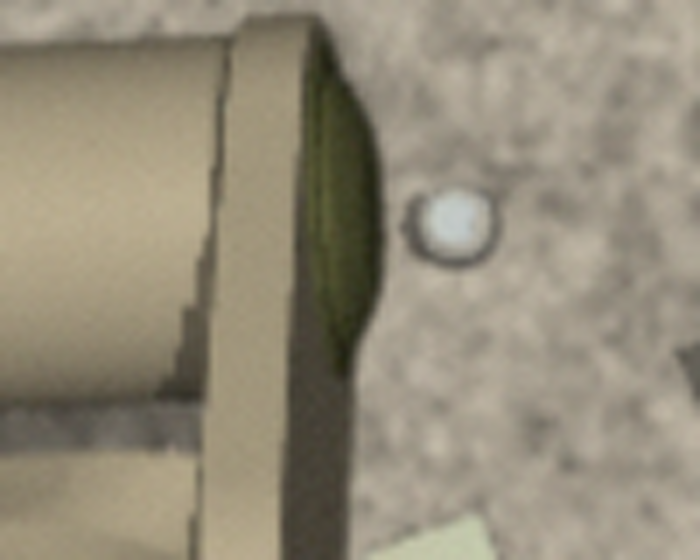

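Neither camera settles it. The fingertips show at scene px (202,217), but the reported TCP projects to row 231. The start picture also shows the gripper, with tips near (449,70), so I'll compare that with its projection.

```bash
python3 - <<'E'
from h import *
f=np.load("scene.npy",allow_pickle=True).item()
c=[225.7,-501.6]
print(proj(f,[c+[z] for z in(192,205,222,240,265,300)]).round(1).tolist())
th=np.radians(24.2-90); e=np.array([np.cos(th),np.sin(th)])
print(proj(f,[np.r_[np.array(c)+e*k,205] for k in(-50,50)]).round(1).tolist())
p=f["pixels"][0:95,425:485]; d=p.max(2)<60
for y in range(0,95,4): 
    x=np.where(d[y])[0]; print(y,(x.min()+425,x.max()+425,len(x)) if len(x) else None)
g=np.load("s2.npy",allow_pickle=True).item(); d=g["pixels"][130:240,160:245].max(2)<75
print(proj(g,[[536.7,158,z] for z in(5,43,78,100,150,200)]).round(1).tolist())
for y in range(0,95,4):
    x=np.where(d[y])[0]; print(y+130,(x.min()+160,x.max()+160,len(x)) if len(x) else None)
E
```

```text
[[440.0, 86.2], [440.9, 81.6], [442.1, 75.5], [443.5, 69.0], [445.3, 59.8], [447.8, 46.7]]
[[446.1, 87.2], [436.1, 76.4]]
0 (np.int64(442), np.int64(471), 13)
4 (np.int64(463), np.int64(469), 7)
8 (np.int64(440), np.int64(451), 12)
12 (np.int64(440), np.int64(468), 29)
16 (np.int64(439), np.int64(468), 30)
20 (np.int64(438), np.int64(467), 30)
24 (np.int64(440), np.int64(466), 27)
28 (np.int64(439), np.int64(459), 21)
32 (np.int64(438), np.int64(458), 21)
36 (np.int64(438), np.int64(462), 22)
40 (np.int64(437), np.int64(462), 22)
44 (np.int64(435), np.int64(461), 27)
48 (np.int64(437), np.int64(460), 24)
52 (np.int64(438), np.int64(460), 20)
56 (np.int64(437), np.int64(460), 20)
60 (np.int64(436), np.int64(454), 14)
64 (np.int64(449), np.int64(454), 6)
68 (np.int64(448), np.int64(453), 6)
72 None
76 None
80 None
84 None
88 None
92 None
[[203.4, 230.8], [202.5, 215.3], [201.5, 200.3], [201.0, 190.5], [199.6, 167.3], [198.2, 142.6]]
130 (np.int64(176), np.int64(216), 29)
134 (np.int64(181), np.int64(218), 29)
138 (np.int64(177), np.int64(242), 11)
142 (np.int64(177), np.int64(218), 32)
146 (np.int64(178), np.int64(236), 42)
150 (np.int64(178), np.int64(218), 41)
154 (np.int64(178), np.int64(240), 48)
158 (np.int64(179), np.int64(236), 42)
162 (np.int64(179), np.int64(219), 41)
166 (np.int64(177), np.int64(221), 45)
170 (np.int64(173), np.int64(221), 48)
174 (np.int64(169), np.int64(230), 52)
178 (np.int64(167), np.int64(227), 46)
182 (np.int64(170), np.int64(231), 50)
186 (np.int64(174), np.int64(228), 46)
190 (np.int64(178), np.int64(224), 42)
194 (np.int64(181), np.int64(220), 40)
198 (np.int64(185), np.int64(216), 32)
202 (np.int64(195), np.int64(208), 10)
206 (np.int64(195), np.int64(208), 7)
210 (np.int64(195), np.int64(208), 6)
214 (np.int64(196), np.int64(207), 5)
218 None
222 None
```

The start view shows the same thing, with the tips about 16 px above their projection. That fits the real fingertips being about 30 mm higher than the reported TCP, so they are just above the key. I'll open the fingers and feel downward in small steps.

Request:
step_arm:
  slide:
    - [0,0,0]
    - [0,0,0]
    - [0,0,0]
    - [0,0,2]
    - [0,0,2]
    - [0,0,0]
  rot:
    - [0,0,0]
    - [0,0,0]
    - [0,0,0]
    - [0,0,0]
    - [0,0,0]
    - [0,0,0]
  claw: 0.8

```text
clock: 5.2
eef_pos: [536.6, 158.0, 0.8]
tcp_rot: [-1.71, -2.635, 0.0]
wrist_force: [-0.3, 0.3, -0.0]
grip_width: 68.3
finger_force: 0.0
```

Request:
step_arm:
  slide:
    - [0,0,2]
    - [0,0,0]
  rot:
    - [0,0,0]
    - [0,0,0]

```text
clock: 5.45
eef_pos: [536.6, 158.0, -1.1]
tcp_rot: [-1.71, -2.635, 0.0]
wrist_force: [0.7, 0.3, -0.4]
grip_width: 68.2
finger_force: 0.0
```

Request:
step_arm:
  slide:
    - [0,0,2]
    - [0,0,0]
  rot:
    - [0,0,0]
    - [0,0,0]

```text
clock: 5.7
eef_pos: [536.7, 158.0, -3.1]
tcp_rot: [-1.71, -2.635, 0.0]
wrist_force: [1.1, 0.3, 0.6]
grip_width: 68.1
finger_force: 0.0
```

```bash
python3 - <<'E'
from h import *
now(); f=r.grab_frame("scene"); np.save("s3.npy",f,allow_pickle=True)
cv2.imwrite("pics/c5.png",cv2.resize(f["pixels"][160:260,150:270],None,fx=6.5,fy=6,interpolation=2)[:,:,::-1])
E
```

```text
t 5.7 [536.7 158.   -3.1] th 114.02 tilt [-0. -0. -1.] F [1.1 0.3 0.6] 68.05986298827025 0.0
```

View pics/c5.png

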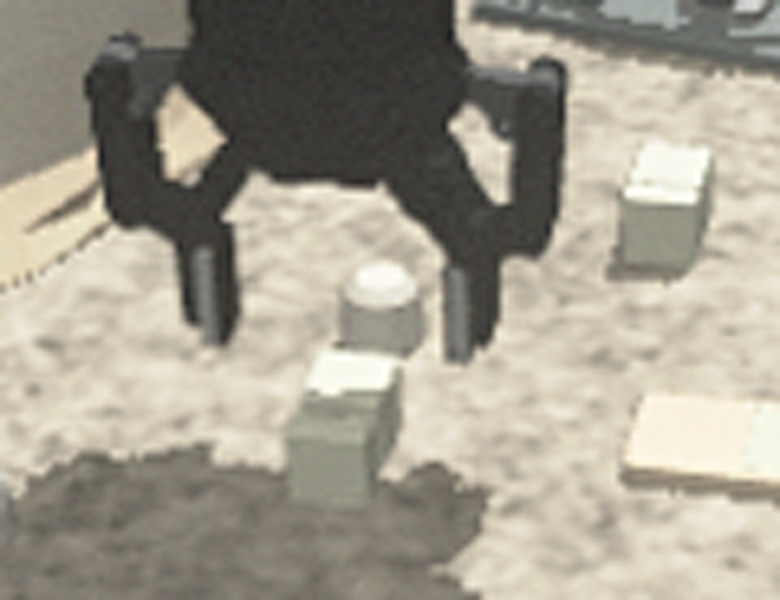

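The fingers now hang open either side of the key at crop (210,345) and (460,360), well above the table with no contact. That confirms a height offset of about 30 mm. Continuing down.

Request:
step_arm:
  slide:
    - [0,-3,4]
    - [0,0,4]
    - [0,0,4]
    - [0,0,0]
  rot:
    - [0,0,0]
    - [0,0,0]
    - [0,0,0]
    - [0,0,0]

```text
clock: 6.25
eef_pos: [533.8, 156.8, -15.4]
tcp_rot: [-1.71, -2.635, 0.001]
wrist_force: [-0.5, -0.4, 0.5]
grip_width: 68.4
finger_force: 0.0
```

Request:
step_arm:
  slide:
    - [0,0,3]
    - [0,0,2]
    - [0,0,0]
  rot:
    - [0,0,0]
    - [0,0,0]
    - [0,0,0]

```text
clock: 6.62
eef_pos: [533.9, 156.8, -20.1]
tcp_rot: [-1.71, -2.635, 0.0]
wrist_force: [0.3, 0.5, -0.8]
grip_width: 68.3
finger_force: 0.0
```

```bash
python3 - <<'E'
from h import *
now(); f=r.grab_frame("scene"); np.save("s4.npy",f,allow_pickle=True)
cv2.imwrite("pics/c6.png",cv2.resize(f["pixels"][160:260,150:270],None,fx=6.5,fy=6,interpolation=2)[:,:,::-1])
E
```

```text
t 6.625 [533.9 156.8 -20.1] th 114.03 tilt [-0. -0. -1.] F [ 0.3  0.5 -0.8] 68.30003964866981 0.0
```

View pics/c6.png

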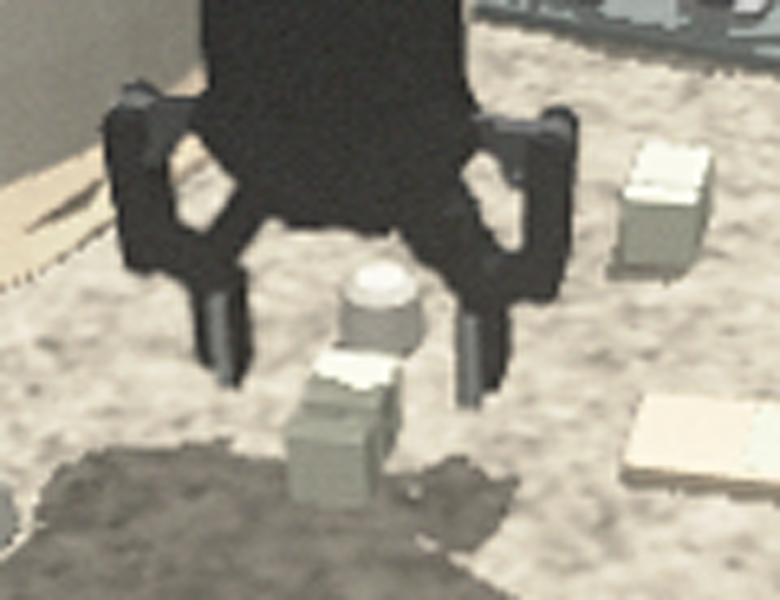

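Request:
step_arm:
  slide:
    - [0,0,4]
    - [0,0,4]
    - [0,0,0]
  rot:
    - [0,0,0]
    - [0,0,0]
    - [0,0,0]

```text
clock: 7.05
eef_pos: [533.7, 156.8, -28.4]
tcp_rot: [-1.71, -2.635, 0.001]
wrist_force: [0.2, 0.5, 1.2]
grip_width: 68.2
finger_force: 0.0
```

Request:
step_arm:
  slide:
    - [0,0,2]
    - [0,0,0]
  rot:
    - [0,0,0]
    - [0,0,0]

```text
clock: 7.3
eef_pos: [533.9, 156.8, -30.1]
tcp_rot: [-1.71, -2.635, 0.0]
wrist_force: [-0.7, 0.7, 0.6]
grip_width: 68.4
finger_force: 0.0
```

Request:
step_arm:
  slide:
    - [0,0,2]
    - [0,0,0]
  rot:
    - [0,0,0]
    - [0,0,0]

```text
clock: 7.55
eef_pos: [533.9, 156.8, -32.1]
tcp_rot: [-1.71, -2.635, 0.0]
wrist_force: [-0.3, 0.0, 1.1]
grip_width: 68.4
finger_force: 0.0
```

Request:
step_arm:
  slide:
    - [0,0,2]
    - [0,0,0]
  rot:
    - [0,0,0]
    - [0,0,0]

```text
clock: 7.8
eef_pos: [533.9, 156.8, -34.1]
tcp_rot: [-1.71, -2.635, 0.0]
wrist_force: [0.7, 0.0, 0.3]
grip_width: 68.4
finger_force: 0.0
```

Request:
step_arm:
  slide:
    - [0,0,1.5]
    - [0,0,0]
  rot:
    - [0,0,0]
    - [0,0,0]

```text
clock: 8.05
eef_pos: [533.9, 156.8, -35.6]
tcp_rot: [-1.71, -2.635, 0.0]
wrist_force: [-0.1, 0.7, -0.6]
grip_width: 67.8
finger_force: 0.0
```

```bash
python3 - <<'E'
from h import *
now(); f=r.grab_frame("scene"); np.save("s5.npy",f,allow_pickle=True)
print(proj(f,[[534,157,z] for z in(0,10,20)]).round(1))
cv2.imwrite("pics/c7.png",cv2.resize(f["pixels"][160:260,150:270],None,fx=6.5,fy=6,interpolation=2)[:,:,::-1])
E
```

```text
t 8.05 [533.9 156.8 -35.6] th 114.02 tilt [-0. -0. -1.] F [-0.1  0.7 -0.6] 67.8075048217138 0.0
[[204.9 232.9]
 [204.7 229. ]
 [204.4 224.9]]
```

View pics/c7.png

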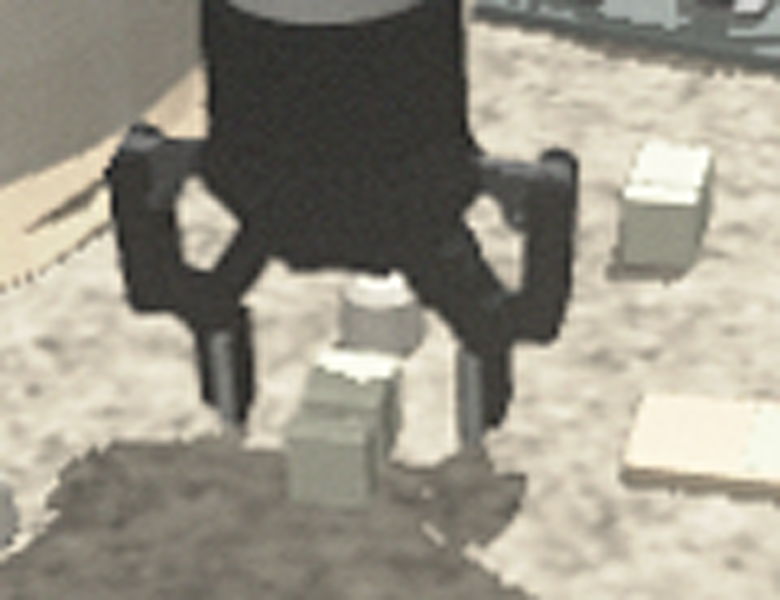

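The tips now sit almost on the table, meeting their shadows, so the real height is about the reported height plus 29 mm. The fingers are also about 5 mm behind the block's middle. I'll raise 10 mm, shift 4 mm along the key and close.

Request:
step_arm:
  slide:
    - [0,0,-10]
    - [4,0,0]
    - [0,0,0]
  rot:
    - [0,0,0]
    - [0,0,0]
    - [0,0,0]

```text
clock: 8.48
eef_pos: [532.3, 160.8, -25.3]
tcp_rot: [1.71, 2.635, 0.0]
wrist_force: [-0.5, 0.4, -0.2]
grip_width: 68.3
finger_force: 0.0
```

Request:
step_arm:
  slide:
    - [0,0,0]
    - [0,0,0]
    - [0,0,0]
    - [0,0,0]
    - [0,0,0]
    - [0,0,0]
  rot:
    - [0,0,0]
    - [0,0,0]
    - [0,0,0]
    - [0,0,0]
    - [0,0,0]
    - [0,0,0]
  claw: 0
  newtons: 30

```text
clock: 9.22
eef_pos: [532.4, 160.4, -25.4]
tcp_rot: [1.71, 2.635, 0.0]
wrist_force: [0.0, -0.1, 1.4]
grip_width: 24.9
finger_force: 29.7
```

```bash
python3 - <<'E'
from h import *
p,t=now()
p,t=plan(p,t,(p[0],p[1],60),114,2); plan(p,t,(593.5,-200.5,60),99,8)
E
```

```text
t 9.225 [532.4 160.4 -25.4] th 114.02 tilt [ 0. -0. -1.] F [ 0.  -0.1  1.4] 24.87266555871198 29.695445001125336
slide [[0.0, 0.0, -42.5], [0.0, 0.0, -43.0]] 
rot [[0, 0, np.float64(0.0)], [0, 0, np.float64(0.0)]] 
end [532.4 160.4  60.1] 114.0
slide [[-44.5, -11.5, 0.0], [-44.5, -10.0, 0.0], [-45.0, -8.0, 0.0], [-45.0, -7.5, 0.0], [-45.5, -5.5, 0.0], [-45.5, -4.0, 0.0], [-46.0, -2.5, 0.0], [-45.5, -1.0, 0.0]] 
rot [[0, 0, np.float64(1.9)], [0, 0, np.float64(1.9)], [0, 0, np.float64(1.8)], [0, 0, np.float64(1.9)], [0, 0, np.float64(1.9)], [0, 0, np.float64(1.9)], [0, 0, np.float64(1.8)], [0, 0, np.float64(1.9)]] 
end [ 593.3 -200.4   60.1] 99.0
```

Request:
step_arm:
  slide:
    - [0,0,-20]
    - [0,0,-32.5]
    - [0,0,-33]
    - [0,0,0]
  rot:
    - [0,0,0]
    - [0,0,0]
    - [0,0,0]
    - [0,0,0]

```text
clock: 9.72
eef_pos: [533.4, 160.6, 61.9]
tcp_rot: [1.709, 2.632, 0.004]
wrist_force: [-0.3, 0.1, -1.4]
grip_width: 25.3
finger_force: 29.7
```

Request:
step_arm:
  slide:
    - [-44.5,-11.5,0]
    - [-44.5,-10,0]
    - [-45,-8,0]
    - [-45,-7.5,0]
    - [-45.5,-5.5,0]
    - [-45.5,-4,0]
    - [-46,-2.5,0]
    - [-45.5,-1,0]
  rot:
    - [0,0,1.9]
    - [0,0,1.9]
    - [0,0,1.8]
    - [0,0,1.9]
    - [0,0,1.9]
    - [0,0,1.9]
    - [0,0,1.8]
    - [0,0,1.9]

```text
clock: 10.72
eef_pos: [592.7, -201.7, 58.3]
tcp_rot: [-2.04, -2.386, 0.001]
wrist_force: [0.9, 0.0, -0.7]
grip_width: 25.4
finger_force: 29.7
```

Request:
step_arm:
  slide:
    - [0,0,0]
    - [0,0,0]
    - [0,0,0]
  rot:
    - [0,0,0]
    - [0,0,0]
    - [0,0,0]

```text
clock: 11.1
eef_pos: [593.0, -199.1, 59.6]
tcp_rot: [-2.037, -2.39, 0.0]
wrist_force: [-0.9, -0.7, -1.5]
grip_width: 24.9
finger_force: 29.7
```

```bash
python3 - <<'E'
from h import *
now()
for n in("scene","top"):
    f=r.grab_frame(n); np.save(n+"6.npy",f,allow_pickle=True)
    for l in("snap_key","key_press"):
        for d in r.cut_out(l,f): print(n,l,round(d["confidence"],2),d["box"],d["mask"].sum())
        for d in r.spot_point(l,f): print("   pt",round(d["confidence"],2),d["location"])
E
```

```text
t 11.1 [ 593.  -199.1   59.6] th 99.11 tilt [-0.001  0.001 -1.   ] F [-0.9 -0.7 -1.5] 24.85352318005552 29.684884250164032
scene snap_key 0.55 [276.3, 197.2, 23.5, 23.3] 332
scene snap_key 0.5 [258.0, 117.7, 12.9, 15.9] 147
   pt 0.78 [284.8, 212.9]
   pt 0.52 [266.8, 130.9]
scene key_press 0.61 [220.4, 137.7, 85.6, 35.6] 2085
   pt 0.59 [261.6, 160.0]
top snap_key 0.76 [239.6, 220.9, 22.8, 15.6] 224
   pt 0.81 [249.5, 226.6]
top key_press 0.94 [302.8, 120.1, 33.8, 60.3] 1143
   pt 0.94 [331.7, 163.2]
```

```bash
python3 - <<'E'
from h import *
f=np.load("scene6.npy",allow_pickle=True).item()
e=np.array([np.cos(.157),np.sin(.157)]);y=np.array([-e[1],e[0]]);o=np.array([594.3,-191.5])
P=[np.r_[o+e*a+y*b,z] for z in(84,114) for a in(-13,13) for b in(-24,24)]
print(proj(f,P).round(1).tolist(), proj(f,[np.r_[o,84],np.r_[o,0]]))
p=f["pixels"].astype(int)
def show(r0,r1,c0,c1):
    for y_ in range(r0,r1): print(y_,' '.join('%3d'%v for v in p[y_,c0:c1].mean(1)))
show(108,140,252,280)
E
```

```text
[[272.8, 127.8], [266.4, 134.6], [263.5, 126.2], [256.9, 132.9], [273.2, 117.1], [266.8, 123.5], [263.8, 115.6], [257.1, 122.0]] [[264.9505233  130.30863616]
 [264.13366985 159.21554195]]
108  77  71  52  55  55  56  53  53  53  46  46 100 140 139 153 153 154 162 161  70  51  54  53  56  55  60  57  57
109 127 126 104  67  54  51  51  56  56  51  49 128 138 132 129 137 136 135 141  67  51  54  53  54  50  58  54  59
110 132 127 123 117  70  53  52  53  51  48  53  63 107 134 135 131 137 140 144  77  54  56  57  53  55  57  55  55
111 129 129 120 121  86  53  50  52  57  47  51  45 103 130 136 136 140 136 145  81  55  56  58  60  54  53  56  53
112 128 127 118 118 102  62  60 120 114  59  44  38 100 129 133 137 133 142 143  97  52  54  53  55  54  52  48  72
113 128 126 125 116 103  58  60 117  92  58  47  47 162 176 178 132 135 135 127  94  70  60  57  55  57  49 150 196
114 132 125 116 116 227 118  57 116  96  60  44  45 107 142 156 162 163 169 137  99 123  88  55  57  52  44 218 218
115 129 126 122 111 225 117  55 114  93  58  53  47 101 131 130 135 129 135 112  97 121  95  62  57 
[... 2099 characters left out ...]
 211
134 197 197 198 196 194 195 198 197 200 203 159 154 149 152 154 143 195 204 197 200 200 195 195 204 199 194 191 194
135 195 195 200 198 196 197 195 197 200 200 200 200 199 196 202 205 202 202 199 201 199 204 204 203 204 203 199 188
136 198 201 203 206 204 203 199 203 206 202 203 203 201 202 200 199 199 203 203 203 200 201 202 202 201 202 198 199
137 199 194 195 222 204 205 210 201 214 205 207 204 208 197 205 204 206 200 204 204 202 203 199 199 195 196 197 191
138 162 137 118 100  98  97 103 115 135 177 198 203 228 156 198 201 196 162 189 196 195 202 200 201 196 195 195 194
139 107 104 108 109 106 108 107 110 108 105  99  99 107 122 153 133 110 108 108 109 101 183 202 204 203 198 199 198
```

Request:
step_arm:
  slide:
    - [1.5,0,12]
    - [0,0,12]
    - [0,0,10]
    - [0,0,0]
  rot:
    - [0,0,0]
    - [0,0,0]
    - [0,0,0]
    - [0,0,0]

```text
clock: 12.1
eef_pos: [592.5, -198.7, 24.8]
tcp_rot: [-2.038, -2.388, 0.001]
wrist_force: [0.5, -0.7, -0.8]
grip_width: 25.4
finger_force: 29.7
```

```bash
python3 - <<'E'
from h import *
now(); f=r.grab_frame("scene"); np.save("scene7.npy",f,allow_pickle=True)
cv2.imwrite("pics/c8.png",cv2.resize(f["pixels"][105:180,215:315],None,fx=8,fy=8,interpolation=2)[:,:,::-1])
E
```

```text
t 12.1 [ 592.5 -198.7   24.8] th 99.02 tilt [-0.002  0.001 -1.   ] F [ 0.5 -0.7 -0.8] 25.39354061970794 29.695095419883728
```

View pics/c8.png

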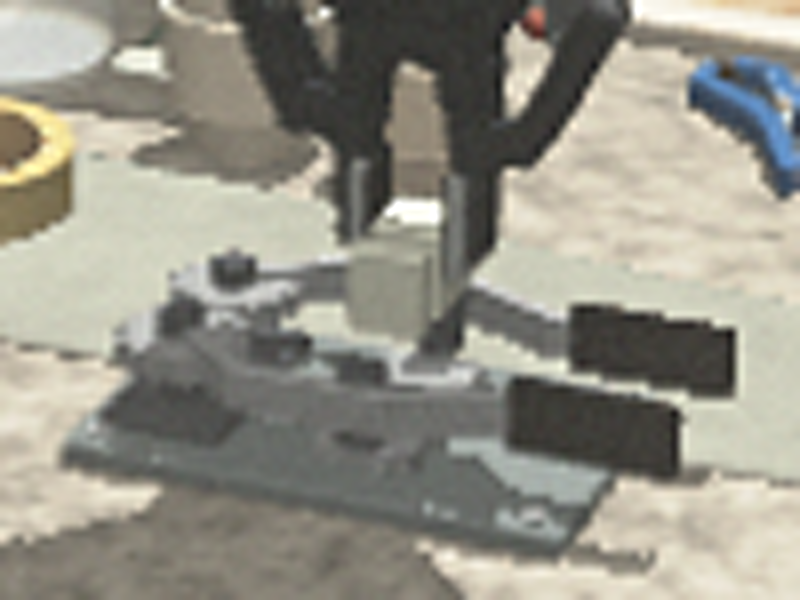

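```bash
python3 - <<'E'
from h import *
f=np.load("scene7.npy",allow_pickle=True).item(); g=np.load("scene.npy",allow_pickle=True).item()
e=np.array([np.cos(.157),np.sin(.157)]);y=np.array([-e[1],e[0]]);o=np.array([594.3,-191.5])
W=lambda a,b,z:np.r_[o+e*a+y*b,z]
c8=lambda P:((proj(f,P)-[215,105]+.5)*8-.5).round(0).tolist()
print("jaws top n/f",c8([W(0,37,47),W(0,-37,47)]),"seat near R/L",c8([W(-17,37,18),W(17,37,18)]))
print("handle near: outer end top/bot, inner end top/bot",c8([W(-105,33,50),W(-105,33,24),W(-47,33,50),W(-47,33,24)]),"far",c8([W(-105,-33,50),W(-105,-33,24),W(-47,-33,50),W(-47,-33,24)]))
print("base corners",c8([W(-85,50,10),W(85,55,10)]))
print("key near face bl,br,tl,tr; far top l,r",c8([W(13,24,50),W(-13,24,50),W(13,24,80),W(-13,24,80),W(13,-24,80),W(-13,-24,80)]))
# edges of jaws in the unobstructed initial picture
p=g["pixels"].astype(int).mean(2)
for r_ in range(136,166): print(r_,' '.join('%3d'%v for v in p[r_,252:280]))
E
```

```text
jaws top n/f [[360.0, 355.0], [439.0, 267.0]] seat near R/L [[407.0, 445.0], [309.0, 426.0]]
handle near: outer end top/bot, inner end top/bot [[679.0, 399.0], [674.0, 473.0], [503.0, 367.0], [500.0, 440.0]] far [[736.0, 317.0], [730.0, 388.0], [568.0, 287.0], [564.0, 358.0]]
base corners [[594.0, 524.0], [97.0, 434.0]]
key near face bl,br,tl,tr; far top l,r [[337.0, 323.0], [412.0, 337.0], [338.0, 238.0], [415.0, 252.0], [391.0, 185.0], [465.0, 197.0]]
136 176 176 180 187 187 184 184 182 183 179 183 179 178 177 179 180 180 185 183 180 179 183 181 182 182 177 179 179
137 179 175 176 196 184 183 185 184 187 184 184 186 187 178 185 181 183 178 186 186 182 183 181 176 178 178 176 175
138 147 122 108  93  89  86  91 102 119 155 173 182 205 143 178 180 175 146 171 179 175 180 177 177 178 173 176 178
139  95  96  94  96  95  98  98  98  95  96  91  91  92 111 135 119  94  98  94  99  92 166 182 181 181 180 179 178
140 117 102  96  97  93  99  98  97  99  99  96  96  97  96  96  81  86 101  98  99  87 113 171 196 183 180 178 177
141 111  91  92  97  95  95  94  96  90  95  99 101  96  98  9
[... 2137 characters left out ...]
  54
160 152 153 110 102 101  83  72  67  68  66  69 148 185 191 189 149  99 120 151 156 156 153 154 156 154 143  80  56
161 153 154 113  98 103 100  93  90  88  84 101 165 174 177 171  99 101 147 155 154 151 152 152 151 155 154 117  94
162 152 152 118 113 104 100  95  96  99  99 100  96  88  94  78  83 147 157 154 155 153 156 151 153 153 154 157 158
163 150 156 143 143 105  95  97  96  93  99 105  94  90  93  95 119 146 150 150 155 153 150 153 151 152 152 153 156
164 129 146 102  89  95  92  93  95  94  98 111 108 108 112 134 152 154 152 156 154 155 150 152 157 153 153 153 154
165  97  95  94 100  96  96  99  96  95  92 138 147 149 150 146 146 144 144 143 142 143 140 143 146 145 155 142 152
```

```bash
python3 - <<'E'
from h import *
f=np.load("scene7.npy",allow_pickle=True).item()
p=f["pixels"].astype(int).mean(2)
print('    ',' '.join('%3d'%v for v in range(252,280)))
for r_ in range(128,154): print(r_,' '.join('%3d'%v for v in p[r_,252:280]))
E
```

```text
252 253 254 255 256 257 258 259 260 261 262 263 264 265 266 267 268 269 270 271 272 273 274 275 276 277 278 279
128 200 205 134 119  91  59  79 120  75  51  52  46 117 116 110 114 111 119  83 114 116  75  59  61  49 113 187 180
129 213 217 154 134  94  57  74 119  81  54  49  52 130 153 131 129 111 126  86 116 118  67  62  53  50 117 213 204
130 195 196 198 201 133  67  77 118  83  48  42 104 254 254 252 253 243 244 126 112 113  71  53  54  48 121 219 219
131 195 194 196 197 207 105  70 117  81  48  67 254 252 251 248 248 251 254 154 114 110  62  58  54  49 127 217 219
132 198 203 196 198 197 102  76 118  75  65 160 159 152 243 248 248 250 253 126 109 112  70  56  57  48 158 213 219
133 199 196 198 198 154  76  74 115  73 125 173 176 170 155 147 154 160 162  81 114 112  70  56  56  47 151 196 211
134 194 198 196 199 203 102  76 120 103 113 135 138 137 141 148 165 173 174  92 112 111  66  58  52  44 154 192 197
135 196 197 200 199 199 131 125 150 163 163 164 155 153 148 148 141 137 141  94 113 114  69  54  48  56 199 200 189
136 198 198 202 210 207 212 192 173 172 170 172 163 159 161 
[... 1327 characters left out ...]
 123
148  69  72 147 161 159 160 158 152 162 163 177 184 200 206 199 106  65  70  78  70 100 194 199 198 199 201 203 211
149  79  94 117 101  94  93  90  86 127 134 150 179 203 198 141 110  91  92  97 103 183 195 194 201 200 199 202 202
150 109 120 169 135 103  84  74  74  75  72  73 145 200 137 116 120 119 119 120 140 146 161 168 188 198 196 201 200
151 151 161 167 169 148  89  75  76  71  76  70 117 200 153 139 142 143 145 140 199 208 209 164 125 160 167 171 169
152 130 120 131 135 127  89  81  82  82  74  69 116 181 192 194 196 199 205 202 200 195 202 120 116 156 169 133  61
153 106 110 115 128 132 121 112 103 105 105  95 102 101  98 102 110 145 153 151 150 151 131 110 103 108 151  92  56
```

Request:
step_arm:
  slide:
    - [0,2,0]
    - [0,0,4]
    - [0,0,4]
    - [0,0,0]
  rot:
    - [0,0,0]
    - [0,0,0]
    - [0,0,0]
    - [0,0,0]

```text
clock: 12.65
eef_pos: [594.8, -198.5, 17.6]
tcp_rot: [-2.039, -2.389, 0.0]
wrist_force: [-0.0, 0.3, -0.5]
grip_width: 25.8
finger_force: 29.7
```

Request:
step_arm:
  slide:
    - [0,0,3]
    - [0,0,3]
    - [0,0,0]
  rot:
    - [0,0,0]
    - [0,0,0]
    - [0,0,0]

```text
clock: 13.02
eef_pos: [594.8, -198.5, 11.7]
tcp_rot: [-2.039, -2.389, 0.0]
wrist_force: [-0.2, 0.1, -0.4]
grip_width: 25.3
finger_force: 29.7
```

Request:
step_arm:
  slide:
    - [0,0,3]
    - [0,0,3]
    - [0,0,3]
    - [0,0,0]
  rot:
    - [0,0,0]
    - [0,0,0]
    - [0,0,0]
    - [0,0,0]

```text
clock: 13.52
eef_pos: [594.8, -198.6, 2.7]
tcp_rot: [-2.039, -2.389, 0.0]
wrist_force: [1.1, 0.5, 0.0]
grip_width: 25.6
finger_force: 29.7
```

Request:
step_arm:
  slide:
    - [0,0,3]
    - [0,0,3]
    - [0,0,0]
  rot:
    - [0,0,0]
    - [0,0,0]
    - [0,0,0]

```text
clock: 13.9
eef_pos: [594.8, -198.5, -3.3]
tcp_rot: [-2.039, -2.389, 0.0]
wrist_force: [-0.7, -0.7, -0.8]
grip_width: 25.4
finger_force: 29.7
```

Request:
step_arm:
  slide:
    - [0,0,1.5]
    - [0,0,0]
  rot:
    - [0,0,0]
    - [0,0,0]

```text
clock: 14.15
eef_pos: [595.0, -198.6, -4.6]
tcp_rot: [-2.04, -2.389, 0.0]
wrist_force: [0.4, -0.2, -0.7]
grip_width: 25.3
finger_force: 29.7
```

Request:
step_arm:
  slide:
    - [0,0,1.5]
    - [0,0,0]
  rot:
    - [0,0,0]
    - [0,0,0]

```text
clock: 14.4
eef_pos: [594.9, -198.6, -6.1]
tcp_rot: [-2.04, -2.389, 0.0]
wrist_force: [0.2, -0.9, -0.4]
grip_width: 25.5
finger_force: 29.7
```

Request:
step_arm:
  slide:
    - [0,0,1.5]
    - [0,0,0]
  rot:
    - [0,0,0]
    - [0,0,0]

```text
clock: 14.65
eef_pos: [595.1, -198.7, -7.4]
tcp_rot: [2.04, 2.389, 0.0]
wrist_force: [-1.2, -0.1, 0.1]
grip_width: 25.4
finger_force: 29.8
```

Request:
step_arm:
  slide:
    - [0,0,1]
    - [0,0,0]
  rot:
    - [0,0,0]
    - [0,0,0]

```text
clock: 14.9
eef_pos: [595.1, -198.7, -7.5]
tcp_rot: [2.039, 2.389, 0.0]
wrist_force: [-3.0, 1.5, 8.1]
grip_width: 25.2
finger_force: 30.7
```

Contact came at exactly the expected seat height. Releasing with a limited opening, then rising.

Request:
step_arm:
  slide:
    - [0,0,-0.5]
    - [0,0,0]
    - [0,0,0]
  rot:
    - [0,0,0]
    - [0,0,0]
    - [0,0,0]
  claw: 0.4

```text
clock: 15.28
eef_pos: [594.9, -198.6, -8.2]
tcp_rot: [-2.04, -2.389, 0.0]
wrist_force: [0.6, 0.1, 0.5]
grip_width: 34.1
finger_force: 0.0
```

Request:
step_arm:
  slide:
    - [0,0,-8]
    - [0,0,-20]
    - [0,0,-30]
    - [0,0,-40]
    - [0,0,0]
  rot:
    - [0,0,0]
    - [0,0,0]
    - [0,0,0]
    - [0,0,0]
    - [0,0,0]

```text
clock: 15.9
eef_pos: [596.5, -199.4, 93.8]
tcp_rot: [2.035, 2.384, 0.002]
wrist_force: [-0.3, -0.5, -0.8]
grip_width: 34.2
finger_force: 0.0
```

```bash
python3 - <<'E'
from h import *
p,t=now()
plan(p,99.1,(515.5,-202.5,65),9.0,9)
f=r.grab_frame("top"); d=r.find_in("snap_key",f); print([(x["confidence"],x["box"]) for x in d]); 
E
```

```text
t 15.9 [ 596.5 -199.4   93.8] th 99.03 tilt [ 0.006 -0.003 -1.   ] F [-0.3 -0.5 -0.8] 34.24662814827056 0.0
slide [[1.0, -9.0, 3.0], [-0.5, -9.0, 3.5], [-2.0, -9.0, 3.0], [-3.5, -8.0, 3.5], [-5.0, -7.5, 3.0], [-6.0, -6.5, 3.0], [-7.5, -5.5, 3.5], [-8.0, -4.0, 3.0], [-8.5, -3.0, 3.5]] 
rot [[0, 0, 10.0], [0, 0, 10.0], [0, 0, 10.0], [0, 0, 10.0], [0, 0, 10.1], [0, 0, 10.0], [0, 0, 10.0], [0, 0, 10.0], [0, 0, 10.0]] 
end [ 515.5 -202.3   64.8] 9.0
[(0.8, [237.5, 221.1, 26.0, 14.8]), (0.32, [308.6, 123.5, 17.0, 47.6])]
```

Request:
step_arm:
  slide:
    - [1,-9,3]
    - [-0.5,-9,3.5]
    - [-2,-9,3]
    - [-3.5,-8,3.5]
    - [-5,-7.5,3]
    - [-6,-6.5,3]
    - [-7.5,-5.5,3.5]
    - [-8,-4,3]
  rot:
    - [0,0,10]
    - [0,0,10]
    - [0,0,10]
    - [0,0,10]
    - [0,0,10]
    - [0,0,10]
    - [0,0,10]
    - [0,0,10]
  claw: 1

```text
clock: 17.0
eef_pos: [522.0, -201.2, 63.2]
tcp_rot: [-3.098, -0.51, 0.003]
wrist_force: [0.7, -0.1, -0.5]
grip_width: 85.5
finger_force: 0.0
```

Request:
step_arm:
  slide:
    - [-8.5,-3,3.5]
    - [0,0,0]
    - [0,0,0]
  rot:
    - [0,0,10]
    - [0,0,0]
    - [0,0,0]

```text
clock: 17.38
eef_pos: [514.1, -201.5, 60.7]
tcp_rot: [-3.131, -0.252, 0.001]
wrist_force: [0.4, -0.4, 0.0]
grip_width: 85.2
finger_force: 0.0
```

```bash
python3 - <<'E'
from h import *
now()
for n in("top","scene"):
    f=r.grab_frame(n); np.save(n+"8.npy",f,allow_pickle=True); save(f,n+"8.png")
    for d in r.find_in("snap_key",f): print(n,d["confidence"],d["box"])
f=np.load("top8.npy",allow_pickle=True).item()
p=f["pixels"].astype(int).mean(2)
print('    ',' '.join('%3d'%v for v in range(308,352)))
for r_ in range(150,172): print(r_,' '.join('%3d'%v for v in p[r_,308:352]))
E
```

```text
t 17.375 [ 514.1 -201.5   60.7] th 9.22 tilt [-0.  0. -1.] F [ 0.4 -0.4  0. ] 85.20520728991644 0.0
top 0.73 [315.4, 156.7, 30.4, 13.5]
top 0.59 [236.8, 223.7, 24.6, 11.9]
top 0.44 [300.3, 120.1, 51.1, 73.1]
scene 0.91 [274.4, 195.3, 23.4, 26.9]
scene 0.63 [257.0, 141.2, 14.9, 13.3]
     308 309 310 311 312 313 314 315 316 317 318 319 320 321 322 323 324 325 326 327 328 329 330 331 332 333 334 335 336 337 338 339 340 341 342 343 344 345 346 347 348 349 350 351
150  92 132 172 160 129 137 136 139 140 139 137 139 137 140 138 139 141 135 139 137 141 142 140 140 140 136 141 137 138 138 137 135 132 114  85  82  85 113 133 110  79 126 166 172
151  94 124 175 165 140 137 139 138 137 138 137 139 138 140 138 140 142 139 142 140 138 140 138 137 137 136 141 136 139 136 139 136 134 112  85  79  85 113 133 116  85 113 149 151
152  97 123 175 169 149 137 140 138 136 136 140 141 141 141 140 141 139 140 142 142 143 142 141 141 139 136 139 137 136 135 139 136 138 113  87  78  81 106 125 122  84  84 109  93
153 104 120 173 175 162 141 139 135 138 136 140 140 140 138 140 140 140 136 140 138 142 141 140
[... 2624 characters left out ...]
 169 179 149 105 124 135 142 139 137 128 108 103 114 124 139 160 174 169 163 160 165 166 166 170 169 156 119  59  29  27  27  36  35  37  36  41  42  46  41  39
169  85 100 112 102 151 173 162 148 168 171 170 171 172 165 149 144 150 156 167 171 172 170 171 156 148 145 146 153 157 136  76  35  29  29  33  33  34  34  37  41  46  39  42  47
170  87  94 107  86 114 157 169 167 166 172 169 170 173 171 166 154 149 144 153 153 153 158 153 138 127 118 113 122 127 102  46  32  25  30  29  34  35  40  38  43  40  43  44  51
171  84  85  89  89  92 129 165 171 163 153 146 143 155 158 153 140 129 123 122 121 125 135 141 136 137 137 137 131 118  81  35  29  26  29  33  30  35  42  42  45  43  44  48  53
```

```bash
python3 - <<'E'
from h import *
f=np.load("top8.npy",allow_pickle=True).item();g=np.load("top.npy",allow_pickle=True).item()
e=np.array([np.cos(.157),np.sin(.157)]);y=np.array([-e[1],e[0]]);c=np.array([514.5,-202])
W=lambda a,b,z:np.r_[c+e*a+y*b,z]
print("L finger inner tip, outer tip",proj(f,[W(s,b,z) for z in(103,145) for b in(42.5,57) for s in(-11,11)]).round(1).tolist())
print("R finger",proj(f,[W(s,b,z) for z in(103,) for b in(-42.5,-57) for s in(-11,11)]).round(1).tolist())
q=proj(f,[W(0,42,180),W(0,-42,180)]).round(1);print("body",q.tolist())
b=np.array([537.2,156]);
P=ray(f,[[337.6,160.7],[325.5,162.0]],48)[:,:2]; print("block/cap world",P.round(1).tolist(), (P-[594.3,-191.5])@np.c_[e,y])
p=f["pixels"].astype(int).mean(2); d=np.abs(f["pixels"].astype(int)-g["pixels"]).sum(2)>60
print('    ',' '.join('%3d'%v for v in range(288,330)))
for r_ in range(176,216,2): print(r_,' '.join(('%3d'%v if k else '  .') for v,k in zip(p[r_,288:330],d[r_,288:330])))
E
```

```text
L finger inner tip, outer tip [[322.6, 203.5], [321.1, 193.2], [315.9, 204.4], [314.4, 194.1], [326.5, 203.1], [324.9, 192.3], [319.4, 204.1], [317.9, 193.3]]
R finger [[361.8, 198.1], [360.3, 187.9], [368.5, 197.2], [367.0, 186.9]]
body [[329.5, 197.2], [371.9, 191.4]]
block/cap world [[595.9, -205.1], [592.3, -177.5]] [[ -0.51811464 -13.69554598]
 [  0.1752482   14.18337706]]
     288 289 290 291 292 293 294 295 296 297 298 299 300 301 302 303 304 305 306 307 308 309 310 311 312 313 314 315 316 317 318 319 320 321 322 323 324 325 326 327 328 329
176  99 101  99  99  98  97 102 108 107 109 120   .   .   .   .   .   .   .   .   .   .   .   .   .   .   .   .   .   .   .   .   .   .   .   .   .   .   .   .   .   .   .
178  94  88  93  94  97 102 105 106 107 100 101 100  92  88  99 110 113 119   .   .   .   .   .   .   .   .   .   .   .   .   .   .   .   .   .   .   .   .   .   .   .   .
180  96  98  96  92  95 103 105 111 107 103 104 101  99  95  97 102 103  97  98   .   .  85  85   .   .   .   .   .   .   .   .   .   .   .   .   .   .   .   .   .   .   .
182 102 101 103  98  94  91  9
[... 2193 characters left out ...]
  52  45  49
208  93  88  91  95  96  98 102 104 103 100 105 105  97  95 101 118   .   .   .   .   .   .   .   .   .   .   .   .   .   .   . 136  76  51  52   .   .   .   .  49  53  50
210  95  97  98 102  97  99 102 101 104 106 103 102  99 106 137   .   .   .   .   .   .   .   .   .   .   .   .   .   .   . 129  80  50  49  52  50  48  47  46  48  48  51
212 107 107 104  99  93  95 100 102 103 104 108 125 148   .   .   .   .   .   .   .   .   .   .   .   .   .   .   .   . 101  58  47  47  49  52  47  51  48  52  48  60  99
214 110 108 109 102  98  93  98 105 102 118   .   .   .   .   .   .   .   .   .   .   .   .   .   .   .   .   .   . 107  60  48  47  49  47  47  50  51  49  52  68 117   .
```

From the numbers, the key stands in the press between the jaws: cap at +14 and block at −14 mm in press y. The left finger shows about 3 mm towards +y, so I'll shift −3 mm and lower over the handles, watching the force.

Request:
step_arm:
  slide:
    - [0,3,10]
    - [0,0,15]
    - [0,0,15]
    - [0,0,6]
    - [0,0,0]
  rot:
    - [0,0,0]
    - [0,0,0]
    - [0,0,0]
    - [0,0,0]
    - [0,0,0]

```text
clock: 18.2
eef_pos: [514.2, -204.3, 14.5]
tcp_rot: [-3.131, -0.247, 0.001]
wrist_force: [0.1, -0.1, 0.6]
grip_width: 85.4
finger_force: 0.0
```

```bash
python3 - <<'E'
from h import *
now()
f=r.grab_frame("top");g=np.load("top.npy",allow_pickle=True).item()
np.save("top9.npy",f,allow_pickle=True)
p=f["pixels"].astype(int).mean(2);q=g["pixels"].astype(int).mean(2)
print('    ',' '.join('%3d'%v for v in range(304,334)))
for r_ in range(186,212,2): print(r_,' '.join('%3d'%v for v in p[r_,304:334]));print('  o',' '.join('%3d'%v for v in q[r_,304:334]))
f=r.grab_frame("scene");np.save("scene9.npy",f,allow_pickle=True)
E
```

```text
t 18.2 [ 514.2 -204.3   14.5] th 9.03 tilt [-0.001  0.001 -1.   ] F [ 0.1 -0.1  0.6] 85.44464954092687 0.0
     304 305 306 307 308 309 310 311 312 313 314 315 316 317 318 319 320 321 322 323 324 325 326 327 328 329 330 331 332 333
186 104 106 108  99  82  68  84  83  80  83  81  81  82  80  75  53  18  13  18  24  55  78  82  77  72  50  27  24  26  35
  o 163 169 151 102  84  99 122 125 115  86  76  75  74  77  85  83  26  21  26  43  87 126 127 126 128 130 129 128 129 129
188 104 111 103  97  86  65  78  82  82  84  83  80  85  83  80  60  22  10  16  27  46  71  73  69  57  46  38  34  41  49
  o 169 171 154 116  85  82 113 126 112  80  77  75  76  79  91  92  32  18  14  37  76 117 127 126 128 126 128 127 130 127
190 109 105  96  92  87  70  72  80  89  91  95  88  84  81  78  66  27   9  24  24  28  31  37  49  50  51  44  51  47  48
  o 172 167 153 131  85  81 113 122 120 115  93  81  80  80  90  91  40  17  14  35  53  95 127 130 128 127 129 128 129 132
192 101 100 100  95  92  74  71  80  87  91  86  81  67  62  49  37  32  27  21  21  29  33  40  48  46  47  46  53  49  49

[... 1655 characters left out ...]
  87  92 101  93  70  51  49  46  45  49  48  50  46  47  57  89 136 164 166 168
  o 147 149 163 169 166 160 159 157 144 105  96  98  98  97 109 134 137 118  69  23  22  34  59 107 136 135 130 133 142 150
208 101 101 101 103 101 104 104 106 108 118 132 134 117  65  48  47  47  44  45  50  47  50  48  64 106 149 170 172 171 171
  o 157 160 163 165 163 164 166 162 160 150 132 131 134 138 146 160 157 148 119  57  34  35  55  95 122 128 134 139 137 142
210 102 102  95  95  96 105 117 140 152 149 145 125  87  52  50  47  47  47  49  47  48  51  78 121 162 176 176 174 173 171
  o 164 158 150 151 158 159 158 155 148 143 141 143 148 158 161 164 161 161 156 143 133 127 126 128 131 136 141 141 140 139
```

Request:
step_arm:
  slide:
    - [0,1,3]
    - [0,0,3]
    - [0,0,3]
    - [0,0,0]
  rot:
    - [0,0,0]
    - [0,0,0]
    - [0,0,0]
    - [0,0,0]

```text
clock: 18.8
eef_pos: [514.4, -205.4, 5.8]
tcp_rot: [-3.132, -0.247, 0.001]
wrist_force: [-0.3, -0.4, -0.4]
grip_width: 85.4
finger_force: 0.0
```

Request:
step_arm:
  slide:
    - [0,0,4]
    - [0,0,4]
    - [0,0,4]
    - [0,0,0]
  rot:
    - [0,0,0]
    - [0,0,0]
    - [0,0,0]
    - [0,0,0]

```text
clock: 19.3
eef_pos: [514.4, -205.3, -6.4]
tcp_rot: [-3.131, -0.247, 0.001]
wrist_force: [-0.2, -1.2, 0.6]
grip_width: 85.4
finger_force: 0.0
```

Request:
step_arm:
  slide:
    - [0,0,2]
    - [0,0,0]
    - [0,0,0]
    - [0,0,0]
  rot:
    - [0,0,0]
    - [0,0,0]
    - [0,0,0]
    - [0,0,0]
  claw: 0.74
  newtons: 22

```text
clock: 19.8
eef_pos: [514.4, -205.2, -8.1]
tcp_rot: [-3.131, -0.247, 0.001]
wrist_force: [-1.6, 1.8, 0.7]
grip_width: 63.4
finger_force: 1.2
```

Both handles are being pushed in with hardly any side force. Squeezing fully.

Request:
step_arm:
  slide:
    - [0,0,0]
    - [0,0,0]
    - [0,0,0]
    - [0,0,0]
    - [0,0,0]
    - [0,0,0]
  rot:
    - [0,0,0]
    - [0,0,0]
    - [0,0,0]
    - [0,0,0]
    - [0,0,0]
    - [0,0,0]
  claw: 0.3
  newtons: 23

```text
clock: 20.55
eef_pos: [514.2, -204.1, -7.0]
tcp_rot: [-3.13, -0.248, 0.0]
wrist_force: [-4.4, 9.6, 14.0]
grip_width: 33.1
finger_force: 21.6
```

Request:
step_arm:
  slide:
    - [0,0,0]
    - [0,0,0]
    - [0,0,0]
  rot:
    - [0,0,0]
    - [0,0,0]
    - [0,0,0]
  newtons: 25

```text
clock: 20.92
eef_pos: [514.2, -204.1, -6.9]
tcp_rot: [-3.13, -0.248, 0.0]
wrist_force: [-5.5, 10.3, 13.3]
grip_width: 33.0
finger_force: 23.5
```

Request:
step_arm:
  slide:
    - [0,0,0]
    - [0,0,0]
    - [0,0,0]
    - [0,0,0]
    - [0,0,0]
  rot:
    - [0,0,0]
    - [0,0,0]
    - [0,0,0]
    - [0,0,0]
    - [0,0,0]
  claw: 1

```text
clock: 21.55
eef_pos: [514.7, -205.8, -7.9]
tcp_rot: [3.131, 0.247, 0.001]
wrist_force: [0.4, 0.0, 0.1]
grip_width: 85.2
finger_force: 0.0
```

Request:
step_arm:
  slide:
    - [0,0,-20]
    - [0,0,-40]
    - [0,0,-50]
    - [0,0,-50]
    - [0,0,0]
  rot:
    - [0,0,0]
    - [0,0,0]
    - [0,0,0]
    - [0,0,0]
    - [0,0,0]

```text
clock: 22.18
eef_pos: [516.1, -206.5, 155.8]
tcp_rot: [3.127, 0.247, 0.01]
wrist_force: [0.3, -0.8, -0.6]
grip_width: 85.3
finger_force: 0.0
```

Request:
step_arm:
  slide:
    - [-50,0,0]
    - [-50,0,0]
    - [-50,0,0]
    - [0,0,0]
  rot:
    - [0,0,0]
    - [0,0,0]
    - [0,0,0]
    - [0,0,0]

```text
clock: 22.68
eef_pos: [364.0, -228.8, 151.5]
tcp_rot: [-3.131, -0.242, 0.002]
wrist_force: [0.8, -0.7, 0.5]
grip_width: 85.5
finger_force: 0.0
```

```bash
python3 - <<'E'
from h import *
now()
f=r.grab_frame("top"); np.save("top10.npy",f,allow_pickle=True)
p=f["pixels"].astype(int).mean(2)
print('    ',' '.join('%3d'%v for v in range(308,354)))
for r_ in range(150,172): print(r_,' '.join('%3d'%v for v in p[r_,308:354]))
for d in r.find_in("snap_key",f): print(d)
m=(f["pixels"][115:215,295:362].max(2)<45).astype(np.uint8); n,l,s,c=cv2.connectedComponentsWithStats(m)
for i in range(1,n):
    if s[i,4]>12: print("h",s[i],c[i]+[295,115])
E
```

```text
t 22.675 [ 364.  -228.8  151.5] th 8.85 tilt [-0.001  0.001 -1.   ] F [ 0.8 -0.7  0.5] 85.51064113353586 0.0
     308 309 310 311 312 313 314 315 316 317 318 319 320 321 322 323 324 325 326 327 328 329 330 331 332 333 334 335 336 337 338 339 340 341 342 343 344 345 346 347 348 349 350 351 352 353
150  88 126 170 154 125 131 133 136 135 131 134 132 131 135 132 135 136 137 135 136 134 138 136 134 131 133 132 133 133 134 130 130 126 108  82  78  82 108 128 108  74 120 160 166 154 144
151  92 123 168 158 131 135 133 134 135 133 133 134 135 133 135 136 134 131 131 135 133 136 136 137 135 135 133 133 133 135 132 132 130 111  83  79  82 111 127 110  78 110 154 169 153 143
152  93 118 169 162 147 137 133 134 129 130 134 134 136 135 136 136 138 134 136 135 133 133 135 136 133 134 133 133 131 133 135 133 129 114  80  76  79  98 123 111  81  91 144 166 155 142
153  97 113 166 168 155 138 131 134 132 133 133 134 133 131 135 133 135 134 134 134 134 134 134 133 134 133 136 137 136 136 133 130 128 106  83  81  77  81 109 120  89  78 134 163 153 143
154 108 110 161 172 158 137 135 131 133 133 135 13
[... 2838 characters left out ...]
152 159 157 163 162 163 161 150 147 141 141 145 157 151 138 126 105  84  79  74  77  83 107 116  91 103 144 163 153 138
170  80  96 102  80 109 154 163 161 163 163 162 162 167 167 162 153 147 143 147 146 148 152 149 134 121 114 110 120 130 138 134 134 113  81  80  73  77  85 109 110  87 121 158 160 147 137
171  81  85  88  86  87 123 158 162 159 146 139 141 147 152 148 135 127 118 120 120 118 130 137 133 136 133 131 132 135 134 137 132 112  83  80  79  76  94 115 104  82 128 162 155 139 133
{'box': [237.8, 224.1, 22.8, 11.2], 'confidence': 0.71}
{'box': [321.0, 157.4, 19.6, 11.0], 'confidence': 0.7}
h [51 67  7 23 86] [349.45348837 192.65116279]
h [25 70  6 24 77] [322.57142857 196.        ]
```

The key now measures about 41 mm (cols 323–341) with only a thin seam at col 328.5, so it is shut. The handles have reopened and the arm is clear, so I'm handing in.

```bash
python3 -c "
from rig import r
print(r.sign_off())"
```

```text
the job is handed in; nothing more can be done
None
```

The half-open key is snapped shut and standing in the press, the handles have been let go and have reopened, the arm is clear, and the job was handed in at about 23 s of the 48 s allowed.

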